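Close the tray feeder and hold its drive pulley on the shaft flat

ROBOT

A 6-joint arm with a two-finger parallel gripper is mounted at the origin on the work surface. World frame = base frame: x ahead of the robot, y to its left, z up, the work surface at z = 0. Lengths are in m, angles in rad, forces in N, time in s.
With the tool pointing down it reaches from about 0.375 to 0.9 m from the base axis. Payload 3.1 kg.
Tool frame: the origin (TCP) lies midway between the tips of the shut fingers; the grasp point (between the pads) lies 19 mm behind it; z points along the fingers, y is the line along which they close (so a half turn about z gives the same grasp; the last joint's range is limited). The gripper opens to 85 mm and grips with 20 to 120 N. Pads are 22 mm wide; open, the fingers measure 114 mm over their backs; the gripper's body (76 mm by 85 mm) begins 54 mm behind the grasp point. The pads swing forward as they close: fully open they stand 13 mm farther back than shut.
Start: joints at [-1.383, 0.527, 1.433, -0, 1.181, -0.178], TCP at [0.224, -0.584, 0.231] pointing down, gripper open.
Joint ranges: [-3.08, 3.08], [-0.75, 2.2], [0.22, 2.44], [-1.43, 4.57], [0, 2.65], [-2.85, 2.85]. Speed limits (rad/s): [2.79, 2.79, 3.14, 3.14, 3.14, 3.14].

INTERFACE

Orientations are given as a unit quaternion [x, y, z, w].
In Python, from station import manip gives the robot as it stands. The module is installed in compiled form; this text tells all that it offers.
- The arm moves only by the tool apply_moves, never from a script. Its arguments are lists of equal length, an entry for each row: "claw": the gripper's target within -1 to 1 (fully open at 1, half-way at 0, shut at -1); "travel": the shift along the tool's x, y, z scaled (see below), a list of three; "turn": the turn, a rotation vector about the tool's x, y, z scaled (see below), a list of three. In form: {"claw": [claw, ...], "travel": [[dx, dy, dz], ...], "turn": [[rx, ry, rz], ...]}. A call has 1 to 5 rows; each row is the pose to reach, as a shift and turn from the pose commanded when the call began, along the tool's axes at that moment, turning the shorter way round; what a row does not reach only later rows make up. The controller multiplies each number of a shift by 800 mm and each number of a turn by 180 degrees. A row lasts 1/12 s, in which the tool goes at most 41.7 mm and 7.16 degrees, less where a joint would pass 70% of its speed; a pose out of reach is approached as far as the arm can. A call with a number of a shift or a turn outside -1 to 1 is refused whole. A call with a gripper value outside its range is refused whole. The fingers move at their own pace and stop on an object; "newtons" is the grip in N (left out, the last holds). Time passes only in rows, so rows that repeat a pose let the fingers close. It gives the time, the measured TCP pose, the force, the opening and the grip force at its end, in the units of the state.
- manip.sense(): the state, without advancing time (a new reading comes with each control period).
- manip.snapshot(name): name is "scene" or "top" or "wrist"; returns a dict with "pixels" (400x640x3 uint8, red, green, blue), "depth" (400x640 float32, m along the optical axis (not along the pixel's ray), 0 where there is no reading), "intrinsics" (3x3 intrinsics, pixels), "R" (3x3) and "t" (3): a world point X has camera coordinates R X + t. Camera axes: x right, y down, z forward; pixel columns grow to the right and rows downward; lengths in m; the calibration is good to about 2 mm. A picture is of the moment at which its call begins.
- manip.sign_off(): hands the job in; it is judged then, once.
The state is a dict: "t": time; "q": joint angles; "qd": joint speeds; "tau": joint torques, N m; "tcp_pos": TCP position; "tool_rot": TCP orientation; "force": force on the tool from outside, world axes, zero at the start; "ft_torque": the same for the moment, N m; "finger_gap": opening from 0.0 (shut) to 1.0 (fully open); "gripper_force": force on a finger pad.
Only numpy, scipy, OpenCV 4.12 (cv2) and the standard library are available. Lean on these libraries where they do the work, as an engineer would, in place of code of your own. Each camera call takes 0.05 s, during which the arm holds its last target. There are 200 camera calls.

TASK

Push the tray feeder's loaded drawer fully shut, then turn the upright shaft on top until its flat faces squarely out over the drawer front, in line with the black mark. Take the pulley that has the thumb screw (leave the similar one without a screw where it stands) and slide it, wheel end down, over the shaft with the screw pointing at the flat. Finish while still holding it in the gripper there, about 6 mm clear of the bearing: neither let go nor rest it on the bearing.

Things in the scene. Friction and masses are not known exactly. Their poses are not given: they have to be found in the camera images.
- feeder: fixed tray feeder, box 240 deep (x) x 260 wide (y) x 85 mm high; origin: centre of its underside, on the table; its -x is the front (drawer side), roughly towards the robot. On top, 55 mm before the centre, a dark bearing (60 mm wide, 16 mm high) carries the shaft; a black mark on the top shows the front. On its rear half, from 40 mm behind the centre, a gearbox 200 wide, 48 mm high
- drawer (a joint): how far the feeder's drawer is open, m; 0 is fully shut against its stop, starts 0.03 to 0.075 open; slides along the feeder's x, shuts towards its +x with 1.5 N of friction, and stays where it is left
- drawer_front (a point): centre of the outer face of the drawer's grey front panel (250 wide, 70 high, from 8 to 78 mm above the table), moves with the drawer; with the drawer shut this point is 130 mm in front of the feeder's centre, 43 mm above the table. The tray of display panels behind it is fixed in the drawer
- shaft (a joint): turn of the shaft about the vertical, rad, counter-clockwise from above positive; 0 is with the flat facing the feeder's front (-x of the feeder). Starts 0.5 to 1.45. Stiff bearing (0.04 N m of friction), stays where it is left; can turn from -2.5 to 2.5
- shaft_foot (a point): point on the upright steel shaft's axis at the top of its bearing, 101 mm above the table; turns with the shaft, z up. Shaft 20 mm in diameter, 65 mm above this point, top chamfered 2.5 mm, with one flat along its whole length (a D in section) 6.5 mm from the axis on this frame's -x side: 16.5 mm across flat and back, 20 mm elsewhere
- pulley_center (a point): centre (on the axis, 19 mm above the underside) of the loose aluminium pulley with thumb screw, about 110 g, standing wheel down on the table: toothed wheel 44 mm diameter, 12 mm high; above it a smooth hub 30 mm diameter, 26 mm high; 38 mm in all. Bore 22 mm right through. z up; screw on its -x side
- screw_head (a point): middle of the outer end of the dark thumb screw (head 12 mm diameter, 9 mm long) that sticks out of the pulley's hub, 30 mm from the axis on its -x side, 25 mm above the underside. Its inner end stands 3.5 mm into the bore, 7.5 mm from the axis, so the pulley goes down over the shaft only with the screw at the flat
- pulley: the same pulley with thumb screw; origin at the centre of its underside, z up, screw on its -x side
- idler_center (a point): centre of a similar loose pulley of the same size but with no screw, to be left where it stands (it may stand in any of three places near the pulley, like a 72 mm roll of clear tape)
There are look-alikes about, which are no part of the job. Leave any red or yellow look-alike of the pulley alone.

How it is judged:
By the outcome, as a careful person would: the job done as asked, in the order asked, and still so for the second after the job is handed in, while the arm keeps its last pose, push and grip.
It also fails if it takes over 59 s, if anything falls off the work surface, if the arm or the gripper's body presses on something with over 40 N, if the wrist force passes 120 N, or if a joint passes its speed limit or range.

## Working session

There is one attempt and no reset: what is moved stays moved. The work goes in short steps, Python scripts to look and compute and a tool call to move; the robot and the scene stay as the last step left them, time stands still between calls to the robot, and variables do not carry over. Pictures are saved under pics/ and viewed, at most 10 in all, crops included, and the job is handed in when it is done.

Besides the shell and the picture viewer there is one more tool, called after "Emit:" as name(argument=value, ...), one argument or row to a line, values as JSON. apply_moves: Moves the arm, as the interface text tells. Shifts and turns lie within -1 to 1; 1 stands for 800 mm of shift or 180 degrees of turn. Its arguments: {"type":"object","properties":{"claw":{"type":"array","items":{"type":"number"}},"travel":{"type":"array","items":{"type":"array","items":{"type":"number"}}},"turn":{"type":"array","items":{"type":"array","items":{"type":"number"}}},"newtons":{"type":"number"}},"required":["claw","travel","turn"]}

```bash
mkdir -p pics
cat > h.py <<'E'
import numpy as np, cv2
from station import manip
from scipy.spatial.transform import Rotation as Ro
def snap(n):
    d=manip.snapshot(n); return d
def save(img,name): cv2.imwrite('pics/'+name,cv2.cvtColor(np.ascontiguousarray(img),cv2.COLOR_RGB2BGR))
def ray(d,u,v):
    c=-d['R'].T@d['t']; r=d['R'].T@np.linalg.inv(d['intrinsics'])@np.array([u,v,1.]); return c,r
def onz(d,u,v,z):
    c,r=ray(d,u,v); return c+r*(z-c[2])/r[2]
def cloud(d):
    h,w=d['depth'].shape; u,v=np.meshgrid(np.arange(w),np.arange(h)); Z=d['depth']
    P=np.stack([u*Z,v*Z,Z],-1)@np.linalg.inv(d['intrinsics']).T.copy() if 0 else np.stack([u,v,np.ones_like(u)],-1)@np.linalg.inv(d['intrinsics']).T*Z[...,None]
    return (P-d['t'])@d['R']
def proj(d,X):
    p=d['intrinsics']@(d['R']@np.asarray(X)+d['t']); return p[:2]/p[2]
def plan(pos,rotvec_or_R=None):
    """shift/turn in scaled tool units from current measured pose"""
    s=manip.sense(); R=Ro.from_quat(s['tool_rot'])
    sh=R.inv().apply(np.array(pos)-s['tcp_pos'])/0.8
    t=np.zeros(3)
    if rotvec_or_R is not None: t=(R.inv()*rotvec_or_R).as_rotvec()/np.pi
    return sh.round(4),t.round(4)
E
python3 - <<'E'
from h import *
s=manip.sense(); print({k:np.round(v,3) for k,v in s.items()})
print(Ro.from_quat(s['tool_rot']).as_matrix().round(3))
a=snap('scene');b=snap('top')
np.savez('s0.npz',**a);np.savez('t0.npz',**b)
save(a['pixels'],'scene0.png');save(b['pixels'],'top0.png')
for d in(a,b): print((-d['R'].T@d['t']).round(3),d['R'].round(2).tolist(),d['intrinsics'][0,0])
E
```

```text
{'t': np.float64(0.0), 'q': array([-1.384,  0.528,  1.434, -0.   ,  1.181, -0.179]), 'qd': array([-0.002, -0.   ,  0.002, -0.001,  0.001, -0.001]), 'tau': array([ 2.0000e-03, -4.4234e+01, -1.7803e+01,  0.0000e+00,  9.0000e-03,
        0.0000e+00]), 'tcp_pos': array([ 0.223, -0.583,  0.23 ]), 'tool_rot': array([ 0.983,  0.182, -0.   , -0.001]), 'force': array([0.744, 0.515, 0.245]), 'ft_torque': array([ 0.026,  0.02 , -0.002]), 'gripper_force': np.float64(0.0), 'finger_gap': np.float64(0.999)}
[[ 0.934  0.358 -0.   ]
 [ 0.358 -0.934  0.002]
 [ 0.    -0.002 -1.   ]]
[1.02  0.16  0.688] [[-0.06, 1.0, 0.01], [0.77, 0.05, -0.63], [-0.63, -0.03, -0.77]] 440.6513420710003
[0.463 0.126 0.954] [[-0.02, -1.0, 0.01], [-0.99, 0.02, -0.1], [0.1, -0.01, -0.99]] 380.4020592619246
```

View pics/scene0.png

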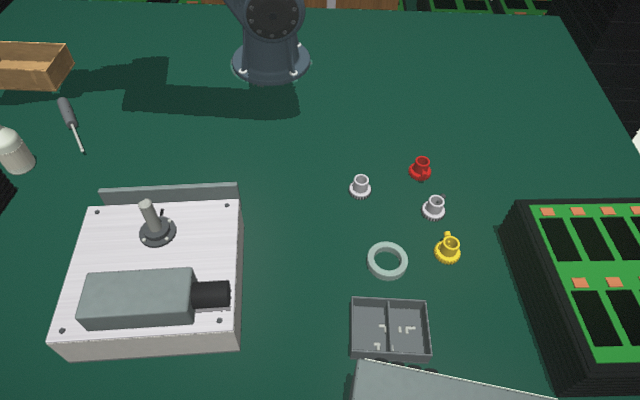

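View pics/top0.png

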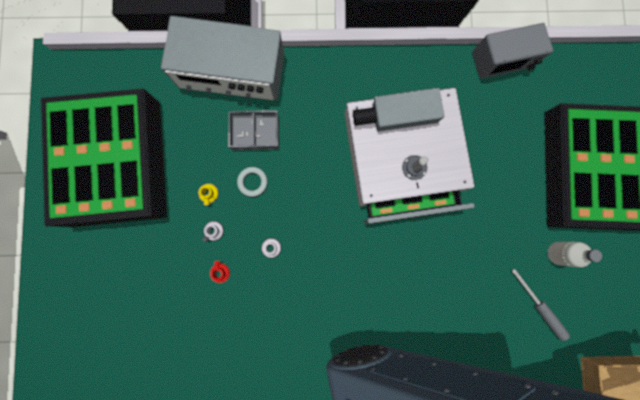

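The scene view shows the feeder with its shaft at about (150,225) and its drawer open. There are two aluminium pulleys, at scene (360,187) and (434,207), which are top (271,248) and (213,231). The red, yellow and tape-roll look-alikes stand nearby. The one at top (213,231) seems to have a dark stub at (207,238). I'll confirm that in an enlarged crop.

Run:
```python
from h import *
a=dict(np.load('s0.npz'));b=dict(np.load('t0.npz'))
def crop(d,u,v,r,s=400): return cv2.resize(d['pixels'][v-r:v+r,u-r:u+r],(s,s),interpolation=cv2.INTER_CUBIC)
g=np.vstack([np.hstack([crop(a,434,207,25,300),crop(a,360,187,25,300)]),np.hstack([crop(b,213,231,20,300),crop(b,415,168,25,300)])])
save(g,'crop1.png')
P=cloud(b)
m=(abs(P[...,2]-.085)<.006)
n,l,st,_=cv2.connectedComponentsWithStats(m.astype(np.uint8))
i=1+np.argmax(st[1:,4]);ys,xs=np.where(l==i);Q=P[ys,xs]
print(st[i],Q[:,2].mean())
rc=cv2.minAreaRect(Q[:,:2].astype(np.float32));print(rc,cv2.boxPoints(rc))
# pulleys: cloud points above table near
for (u,v) in((213,231),(271,248)):
    W=P[v-16:v+16,u-16:u+16].reshape(-1,3);
    px=b['pixels'][v-16:v+16,u-16:u+16].reshape(-1,3).astype(int)
    k=(W[:,2]>.006);
    print(u,v,k.sum(),W[k].max(0),W[k].min(0)); h=W[:,2]>.033; print(h.sum(),W[h].mean(0)); h=(W[:,2]>.006)
    print(cv2.minEnclosingCircle(W[h][:,:2].astype(np.float32)))
# drawer front top, z~.078
```

```text
[ 348   89  126  115 8126] 0.08472395129978605
((0.6741065382957458, -0.10353361070156097), (0.2404136210680008, 0.2604508399963379), 7.321835517883301) [[ 0.53828365  0.01031048]
 [ 0.57147616 -0.24801664]
 [ 0.80992943 -0.2173777 ]
 [ 0.7767369   0.04094942]]
213 231 265 [0.50560269 0.39487912 0.95425591] [0.4591381  0.12609856 0.006137  ]
72 [0.4822383  0.35515157 0.10110049]
((0.478473037481308, 0.2604888379573822), 0.13533620536327362)
271 248 224 [0.46337042 0.25399589 0.95425591] [0.4166395  0.12609856 0.00618684]
63 [0.44067609 0.2225234  0.11029661]
((0.4488179385662079, 0.18988284468650818), 0.06552330404520035)
```

View pics/crop1.png

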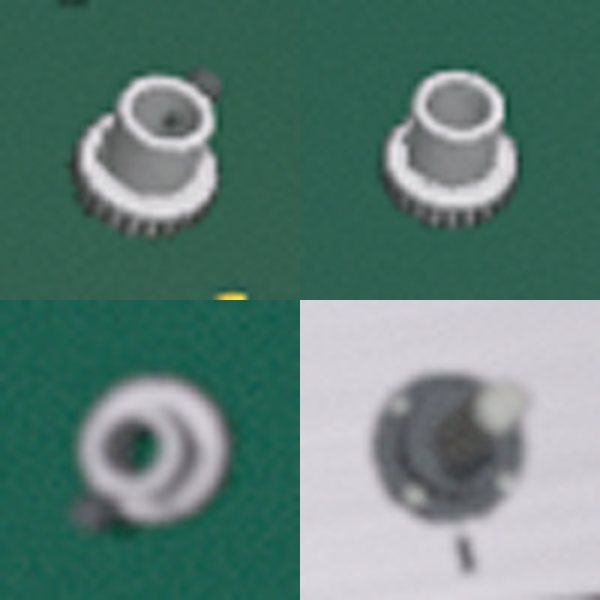

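The crop confirms it. The pulley at top (213,231) has the dark screw on its lower-left side, so it is the target. The pulley at (271,248) has no screw and is the idler. The black mark lies in front of the bearing.

Run:
```python
from h import *
a=dict(np.load('s0.npz'));b=dict(np.load('t0.npz'))
f=np.array([.9918,.1274]);n=np.array([-.1274,.9918]);c=np.array([.6741,-.1035])
for d in(a,b):
    P=cloud(d)[d['depth']>0]; q=P[:,:2]-c; X=q@f;Y=q@n
    k=(abs(P[:,2]-.078)<.004)&(X<-.125)&(X>-.23)&(abs(Y)<.14)
    print('drawer top',k.sum(),X[k].min(),X[k].max(),np.median(X[k]),Y[k].min(),Y[k].max())
    k=(abs(P[:,2]-.166)<.004)&(np.hypot(X+.055,Y)<.03); print('shaft top',k.sum(),P[k].mean(0),X[k].mean(),Y[k].mean())
    for g in((.481,.368),(.44,.23)):
        r=np.hypot(P[:,0]-g[0],P[:,1]-g[1])<.045
        h=r&(abs(P[:,2]-.038)<.003); w=r&(P[:,2]>.005)&(P[:,2]<.05)
        for m in(h,w): print(g,m.sum(),P[m].mean(0),cv2.minAreaRect(P[m][:,:2].astype(np.float32))[:2])
    # dark screw
    V=d['pixels'].max(-1);W=cloud(d)
    m=(d['depth']>0)&(np.hypot(W[...,0]-.481,W[...,1]-.368)<.04)&(W[...,2]>.012)&(V<110)
    ys,xs=np.where(m);print('dark',len(xs),W[m].round(3)[:25].tolist())
print(plan([.5,-.13,.2]))
```

```text
drawer top 706 -0.16573041475228434 -0.15252206326405865 -0.15791376750419783 -0.12430023588629184 0.12442825111720321
shaft top 106 [ 0.62323834 -0.10932208  0.16519138] -0.051186330209664 0.0007054388337039453
(0.481, 0.368) 93 [0.48729799 0.37287731 0.03728915] ((0.4870333671569824, 0.37246987223625183), (0.029223861172795296, 0.02883467823266983))
(0.481, 0.368) 494 [0.49037561 0.37158846 0.02163628] ((0.4870971441268921, 0.37438318133354187), (0.04500251263380051, 0.05017605051398277))
(0.44, 0.23) 79 [0.44249245 0.23113421 0.03759423] ((0.44164448976516724, 0.23088160157203674), (0.02930627204477787, 0.02751370333135128))
(0.44, 0.23) 422 [0.44655175 0.23062997 0.02137854] ((0.44590288400650024, 0.23125961422920227), (0.04459980130195618, 0.039084360003471375))
dark 65 [[0.459, 0.387, 0.027], [0.463, 0.387, 0.032], [0.462, 0.389, 0.031], [0.462, 0.385, 0.028], [0.465, 0.385, 0.032], [0.463, 0.388, 0.029], [0.465, 0.389, 0.031], [0.464, 0.391, 0.031], [0.466, 0.384, 0.03], [0.466, 0.385, 0.03], [0.466, 0.388, 0.029], [0.467, 0.389, 0.031], [0.467, 0.391, 0.031], [0.467, 0.393, 0
[... 963 characters left out ...]
 0.22709016501903534), (0.04547448456287384, 0.05639534816145897))
dark 35 [[0.493, 0.378, 0.021], [0.493, 0.378, 0.014], [0.491, 0.381, 0.019], [0.488, 0.383, 0.023], [0.488, 0.382, 0.016], [0.486, 0.383, 0.022], [0.486, 0.383, 0.015], [0.483, 0.384, 0.029], [0.483, 0.384, 0.02], [0.483, 0.358, 0.024], [0.481, 0.383, 0.024], [0.481, 0.383, 0.013], [0.478, 0.379, 0.028], [0.478, 0.378, 0.023], [0.469, 0.39, 0.03], [0.469, 0.388, 0.029], [0.469, 0.386, 0.027], [0.466, 0.393, 0.027], [0.466, 0.389, 0.033], [0.466, 0.387, 0.031], [0.466, 0.385, 0.03], [0.466, 0.384, 0.025], [0.464, 0.393, 0.03], [0.464, 0.39, 0.03], [0.464, 0.388, 0.03]]
(array([ 0.5254, -0.4051,  0.039 ]), array([0., 0., 0.]))
```

```bash
cat >> h.py <<'E'
F=np.array([.9918,.1274,0]);N=np.array([-.1274,.9918,0]);C=np.array([.6741,-.1035,0])
def down(yaw): # tool x at world yaw
    c,s=np.cos(yaw),np.sin(yaw); return Ro.from_matrix(np.array([[c,s,0],[s,-c,0],[0,0,-1.]]))
YF=np.arctan2(.1274,.9918)
E
python3 - <<'E'
from h import *
p=C-.205*F; print(p); p[2]=.23; print(plan(p,down(YF)))
E
```

```text
[ 0.470781 -0.129617  0.      ]
(array([ 0.4914, -0.4186,  0.0015]), array([-0.0006, -0.    ,  0.0758]))
```

Emit:
apply_moves(
  claw=[-1,-1,-1,-1,-1],
  travel=[
    [0.4914,-0.4186,0],
    [0.4914,-0.4186,0],
    [0.4914,-0.4186,0],
    [0.4914,-0.4186,0],
    [0.4914,-0.4186,0],
  ],
  turn=[
    [0,0,0.0758],
    [0,0,0.0758],
    [0,0,0.0758],
    [0,0,0.0758],
    [0,0,0.0758],
  ],
)

```text
t: 0.52
tcp_pos: [0.3236, -0.3987, 0.2309]
tool_rot: [0.998, 0.063, -0.0, -0.0]
force: [0.6, -0.5, -0.6]
finger_gap: 0.299
gripper_force: 0.0
```

Run:
```python
from h import *
p=C-.205*F; p[2]=.21; print(plan(p,down(YF)))
```

```text
(array([ 0.225 , -0.3104,  0.0264]), array([-0.0003,  0.    , -0.0003]))
```

Emit:
apply_moves(
  claw=[-1,-1,-1,-1,-1],
  travel=[
    [0.22,-0.305,0.026],
    [0.22,-0.305,0.026],
    [0.22,-0.305,0.026],
    [0.22,-0.305,0.026],
    [0.22,-0.305,0.026],
  ],
  turn=[
    [0,0,0],
    [0,0,0],
    [0,0,0],
    [0,0,0],
    [0,0,0],
  ],
)

```text
t: 0.93
tcp_pos: [0.4228, -0.2161, 0.2167]
tool_rot: [0.998, 0.064, -0.0, -0.0]
force: [1.0, -0.6, 0.2]
finger_gap: -0.002
gripper_force: 0.0
```

Run:
```python
from h import *
p=C-.205*F; p[2]=.05; print(plan(p,down(YF)))
```

```text
(array([ 0.0732, -0.0995,  0.2084]), array([-0.0001,  0.0001, -0.0002]))
```

Emit:
apply_moves(
  claw=[-1,-1,-1,-1,-1],
  travel=[
    [0.072,-0.098,0.05],
    [0.072,-0.098,0.208],
    [0.072,-0.098,0.208],
    [0.072,-0.098,0.208],
    [0.072,-0.098,0.208],
  ],
  turn=[
    [0,0,0],
    [0,0,0],
    [0,0,0],
    [0,0,0],
    [0,0,0],
  ],
)

```text
t: 1.35
tcp_pos: [0.4696, -0.1316, 0.0486]
tool_rot: [0.998, 0.064, -0.0, -0.0]
force: [0.8, 0.2, -0.8]
finger_gap: 0.001
gripper_force: 0.0
```

Emit:
apply_moves(
  claw=[-1,-1,-1,-1,-1],
  travel=[
    [0,0,0.015],
    [0,0,0.015],
    [0.02,0,0.015],
    [0.03,0,0.015],
    [0.04,0,0.015],
  ],
  turn=[
    [0,0,0],
    [0,0,0],
    [0,0,0],
    [0,0,0],
    [0,0,0],
  ],
)

```text
t: 1.77
tcp_pos: [0.5024, -0.1295, 0.0395]
tool_rot: [0.998, 0.064, 0.001, 0.001]
force: [-1.3, -0.3, -0.4]
finger_gap: -0.002
gripper_force: 0.8
```

Run:
```python
from h import *
p=C-.141*F; p[2]=.05; print(plan(p,down(YF)),manip.sense()['force'])
```

```text
(array([ 0.0408, -0.0049, -0.0131]), array([ 0.0003, -0.0003, -0.    ])) [-1.29655749 -0.25989098 -0.35111634]
```

Emit:
apply_moves(
  claw=[-1,-1,-1,-1,-1],
  travel=[
    [0.01,0,0],
    [0.02,0,0],
    [0.03,0,0],
    [0.038,0,0],
    [0.042,0,0],
  ],
  turn=[
    [0,0,0],
    [0,0,0],
    [0,0,0],
    [0,0,0],
    [0,0,0],
  ],
)

```text
t: 2.18
tcp_pos: [0.5359, -0.1248, 0.0391]
tool_rot: [0.998, 0.064, 0.001, 0.0]
force: [-10.3, -6.5, 11.3]
finger_gap: -0.001
gripper_force: 6.5
```

Emit:
apply_moves(
  claw=[-1,-1,-1],
  travel=[
    [0.002,0,0],
    [0.004,0,0],
    [0.004,0,0],
  ],
  turn=[
    [0,0,0],
    [0,0,0],
    [0,0,0],
  ],
)

```text
t: 2.43
tcp_pos: [0.5357, -0.1247, 0.0392]
tool_rot: [0.998, 0.065, -0.002, 0.0]
force: [-7.7, -4.0, 9.3]
finger_gap: -0.001
gripper_force: 3.8
```

Emit:
apply_moves(
  claw=[1,1,1,1,1],
  travel=[
    [-0.03,0,0],
    [-0.03,0,0],
    [-0.03,0,-0.05],
    [-0.03,0,-0.25],
    [-0.03,0,-0.25],
  ],
  turn=[
    [0,0,0],
    [0,0,0],
    [0,0,0],
    [0,0,0],
    [0,0,0],
  ],
)

```text
t: 2.85
tcp_pos: [0.5138, -0.1268, 0.1619]
tool_rot: [0.998, 0.064, -0.001, -0.001]
force: [-0.2, -1.2, 0.5]
finger_gap: 0.71
gripper_force: 0.0
```

Emit:
apply_moves(
  claw=[1,1,1,1,1],
  travel=[
    [0,0,-0.05],
    [0,0,-0.1],
    [0.05,0,-0.15],
    [0.05,0,-0.15],
    [0.05,0,-0.15],
  ],
  turn=[
    [0,0,0],
    [0,0,0],
    [0,0,0],
    [0,0,0],
    [0,0,0],
  ],
)

```text
t: 3.27
tcp_pos: [0.5585, -0.1228, 0.2863]
tool_rot: [0.998, 0.064, 0.006, 0.002]
force: [0.4, -0.8, -0.3]
finger_gap: 0.998
gripper_force: 0.0
```

Run:
```python
from h import *
print(manip.sense()['tcp_pos'])
for nm in('scene','top'):
    d=snap(nm);P=cloud(d)[d['depth']>0]; q=P-C; X=q@F;Y=q@N
    k=(abs(P[:,2]-.076)<.005)&(X<-.121)&(X>-.23)&(abs(Y)<.13)
    print('drawer top',k.sum(),np.percentile(X[k],[0,2,50,98,100]) if k.sum() else 0)
d=snap('wrist');np.savez('w0.npz',**d);save(d['pixels'],'w0.png')
print((-d['R'].T@d['t']).round(3))
```

```text
[ 0.55847639 -0.12281145  0.28627455]
drawer top 243 [-0.12947873 -0.12867814 -0.12546757 -0.12267363 -0.1218483 ]
drawer top 414 [-0.13161766 -0.13011347 -0.12585815 -0.12120706 -0.12102151]
[ 0.628 -0.113  0.424]
```

View pics/w0.png

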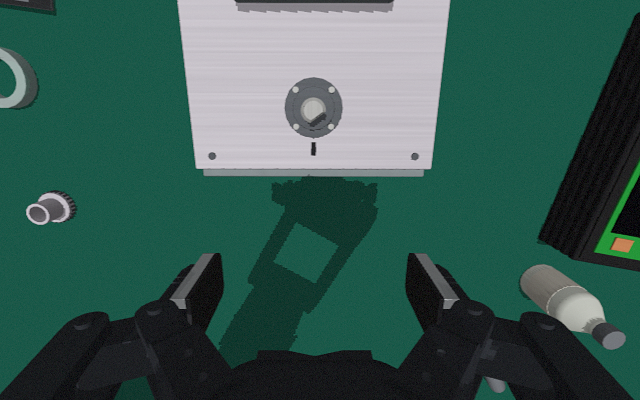

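Wrist view: the drawer is shut. The shaft is at (313,107) with its dark flat facing lower right, and the mark is at (313,149).

Run:
```python
from h import *
d=dict(np.load('w0.npz'))
c=d['pixels'][85:135,288:338]; save(cv2.resize(c,(600,600),interpolation=cv2.INTER_CUBIC),'w0c.png')
print(onz(d,313.,149.,.085), onz(d,313.5,107.5,.101))
print(c.max(-1)[14:42:1,14:42])
```

```text
[ 0.5776199  -0.11788108  0.085     ] [ 0.6208013  -0.11288214  0.101     ]
[[107 103 105 110 129 152 159 162 158 157 158 161 159 159 158 157 155 145
  123 105 102 104 103 107 106 105 105 102]
 [103 104 118 143 160 158 157 156 156 158 163 164 165 162 158 154 153 156
  152 129 105 105 108 106 105 104 105 108]
 [105 110 139 164 160 157 156 170 175 175 185 186 184 181 173 164 153 153
  156 152 128 107 107 107 105 104 103 107]
 [108 136 159 158 157 163 174 184 183 180 182 184 183 184 184 179 167 156
  153 157 148 123 104 105 105 107 101 107]
 [121 151 159 157 167 179 180 181 180 179 180 184 182 183 181 181 179 172
  157 154 158 144 113 104 103 105 105 106]
 [136 158 158 162 178 182 179 182 182 179 183 184 183 183 183 180 178 179
  172 157 156 149 124 103 106 106 104 103]
 [150 156 156 173 184 182 179 181 181 177 181 185 183 183 183 179 177 179
  180 167 152 151 140 111 105 104 102 101]
 [157 132 142 182 184 179 178 181 182 178 184 184 183 182 182 180 179 177
  181 176 159 147 142 119 102 101 101 101]
 [152 154 174 186 184 180 179 182 180 179 180 182 183 184 183 178 178 179
  182 180 164 
[... 1552 characters left out ...]
100 102  97  87  83 117 133 135 128 105  80  59  64  60  63  60  61  57
   60  83 105 102 105 103 104 103 102  89]
 [102 100 104 101 105  93  89 112 114  76  63  61  61  60  61  63  61  84
  108 106 104 102 103 101 104 104  94  85]
 [101 103 104 103 106  87  56  61  57  58  65  62  64  62  62  74  82  88
  103 104 104 102 103 101 102 100  73  74]
 [103 103 101  99 103 102  99  83  58  62  63  61  59  61  56  83 104 104
  104 102 104  99 103  99  92  63  90 156]
 [ 94 101  99  98  99  98 102  86  59  56  58  59  64  83  95  99 102  99
   99  99  99 100 100  91  86  83 156 195]
 [ 93  91 101  99  97 100  97  94  77  73  65  53  74 100 103 101 100  97
   98 103 100  91  77  97 102 109 161 191]]
```

View pics/w0c.png

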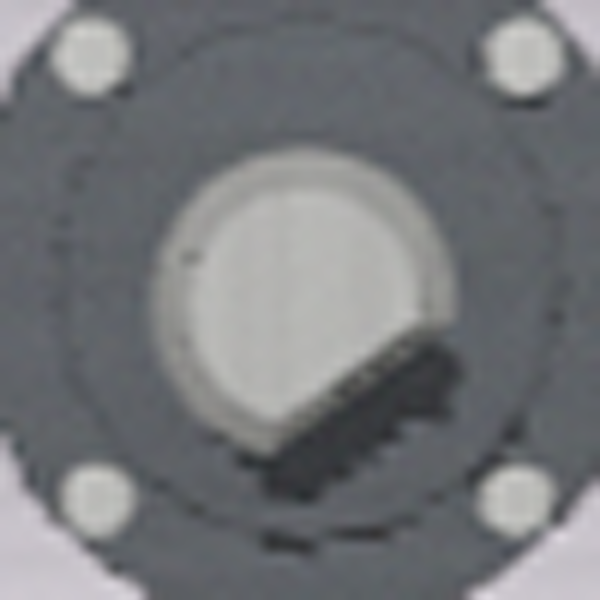

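Crop: the flat's chord runs from (265,450) to (440,325), so the shaft is turned about +37°. I'll grip its round sides.

Run:
```python
from h import *
d=dict(np.load('w0.npz'))
print(onz(d,312.9,109.1,.166),onz(d,313.1,107.7,.101))
print(plan([.6205,-.1118,.21],down(YF+np.deg2rad(37))))
```

```text
[ 0.62099484 -0.11252729  0.166     ] [ 0.62056138 -0.1125136   0.101     ]
(array([ 0.0866, -0.0008,  0.0874]), array([-0.001 ,  0.0009, -0.2055]))
```

Emit:
apply_moves(
  claw=[1,1,1,1,1],
  travel=[
    [0.087,-0.0008,0.04],
    [0.087,-0.0008,0.087],
    [0.087,-0.0008,0.087],
    [0.087,-0.0008,0.087],
    [0.087,-0.0008,0.087],
  ],
  turn=[
    [0,0,-0.15],
    [0,0,-0.15],
    [0,0,-0.15],
    [0,0,-0.15],
    [0,0,-0.15],
  ],
)

```text
t: 3.83
tcp_pos: [0.6199, -0.1118, 0.2076]
tool_rot: [0.955, 0.296, -0.004, -0.003]
force: [-0.4, -0.0, 0.6]
finger_gap: 0.997
gripper_force: 0.0
```

Emit:
apply_moves(
  claw=[1,1,1,1,1],
  travel=[
    [0,0,0],
    [0,0,0],
    [0,0,0],
    [0,0,0],
    [0,0,0],
  ],
  turn=[
    [0,0,-0.0555],
    [0,0,-0.0555],
    [0,0,-0.0555],
    [0,0,-0.0555],
    [0,0,-0.0555],
  ],
)

```text
t: 4.25
tcp_pos: [0.622, -0.1127, 0.2121]
tool_rot: [0.927, 0.376, -0.0, -0.0]
force: [-0.9, -0.2, 0.5]
finger_gap: 0.998
gripper_force: 0.0
```

Run:
```python
from h import *
print(manip.sense()['tcp_pos'],plan([.6207,-.1122,.121],down(YF+np.deg2rad(37))))
```

```text
[ 0.62200346 -0.11274309  0.21207769] (array([-0.0007, -0.0015,  0.1138]), array([-0.0003,  0.0001, -0.0009]))
```

Emit:
apply_moves(
  claw=[1,1,1,1,1],
  travel=[
    [-0.0007,-0.0015,0.04],
    [-0.0007,-0.0015,0.08],
    [-0.0007,-0.0015,0.113],
    [-0.0007,-0.0015,0.113],
    [-0.0007,-0.0015,0.113],
  ],
  turn=[
    [0,0,0],
    [0,0,0],
    [0,0,0],
    [0,0,0],
    [0,0,0],
  ],
)

```text
t: 4.67
tcp_pos: [0.6203, -0.1119, 0.1208]
tool_rot: [0.926, 0.377, -0.001, -0.001]
force: [1.2, 1.0, 0.6]
finger_gap: 1.005
gripper_force: 0.0
```

Emit:
apply_moves(
  claw=[-1,-1,-1,-1,-1],
  travel=[
    [0,0,0],
    [0,0,0],
    [0,0,0],
    [0,0,0],
    [0,0,0],
  ],
  turn=[
    [0,0,0],
    [0,0,0],
    [0,0,0],
    [0,0,0],
    [0,0,0],
  ],
  newtons=50,
)

```text
t: 5.08
tcp_pos: [0.622, -0.1124, 0.1231]
tool_rot: [0.926, 0.377, 0.001, 0.001]
force: [0.1, -0.7, -0.3]
finger_gap: 0.301
gripper_force: 0.0
```

Emit:
apply_moves(
  claw=[-1,-1,-1],
  travel=[
    [0,0,0],
    [0,0,0],
    [0,0,0],
  ],
  turn=[
    [0,0,0],
    [0,0,0],
    [0,0,0],
  ],
)

```text
t: 5.33
tcp_pos: [0.6212, -0.1116, 0.1231]
tool_rot: [0.926, 0.377, 0.0, -0.0]
force: [-2.0, 1.4, 5.1]
finger_gap: 0.222
gripper_force: 49.6
```

Emit:
apply_moves(
  claw=[-1,-1,-1,-1,-1],
  travel=[
    [0,0,0],
    [0,0,0],
    [0,0,0],
    [0,0,0],
    [0,0,0],
  ],
  turn=[
    [0,0,0.03],
    [0,0,0.06],
    [0,0,0.09],
    [0,0,0.12],
    [0,0,0.15],
  ],
)

```text
t: 5.75
tcp_pos: [0.6213, -0.1118, 0.123]
tool_rot: [0.989, 0.148, -0.0, -0.0]
force: [-1.7, 1.6, 5.1]
finger_gap: 0.222
gripper_force: 49.5
```

Emit:
apply_moves(
  claw=[-1,-1,-1,-1],
  travel=[
    [0,0,0],
    [0,0,0],
    [0,0,0],
    [0,0,0],
  ],
  turn=[
    [0,0,0.03],
    [0,0,0.0555],
    [0,0,0.0555],
    [0,0,0.0555],
  ],
)

```text
t: 6.08
tcp_pos: [0.6213, -0.1119, 0.1231]
tool_rot: [0.998, 0.064, 0.0, -0.0]
force: [-2.2, 0.8, 5.7]
finger_gap: 0.223
gripper_force: 49.6
```

Emit:
apply_moves(
  claw=[1,1,1,1,1],
  travel=[
    [0,0,0],
    [0,0,0],
    [0,0,0],
    [0,0,-0.04],
    [0,0,-0.08],
  ],
  turn=[
    [0,0,0],
    [0,0,0],
    [0,0,0],
    [0,0,0],
    [0,0,0],
  ],
)

```text
t: 6.5
tcp_pos: [0.6197, -0.1117, 0.1839]
tool_rot: [0.998, 0.064, -0.003, -0.001]
force: [0.7, 0.2, -0.9]
finger_gap: 0.917
gripper_force: 0.0
```

Emit:
apply_moves(
  claw=[1,1,1,1,1],
  travel=[
    [-0.05,0,-0.04],
    [-0.1,0,-0.09],
    [-0.1,0,-0.09],
    [-0.1,0,-0.09],
    [-0.1,0,-0.09],
  ],
  turn=[
    [0,0,0],
    [0,0,0],
    [0,0,0],
    [0,0,0],
    [0,0,0],
  ],
)

```text
t: 6.92
tcp_pos: [0.5424, -0.1228, 0.2591]
tool_rot: [0.998, 0.063, 0.001, 0.001]
force: [1.4, -0.9, -0.8]
finger_gap: 0.998
gripper_force: 0.0
```

Run:
```python
from h import *
s=manip.sense();print(s['tcp_pos'],s['finger_gap'])
d=snap('wrist');np.savez('w1.npz',**d)
u,v=proj(d,[.6208,-.1125,.166]);print(u,v)
u,v=int(u),int(v);c=d['pixels'][v-30:v+30,u-30:u+30]; save(cv2.resize(c,(600,600),interpolation=cv2.INTER_CUBIC),'w1c.png')
```

```text
[ 0.54237395 -0.12280403  0.25906612] 0.9983016581414805
312.55478632484204 94.92603490697452
```

View pics/w1c.png

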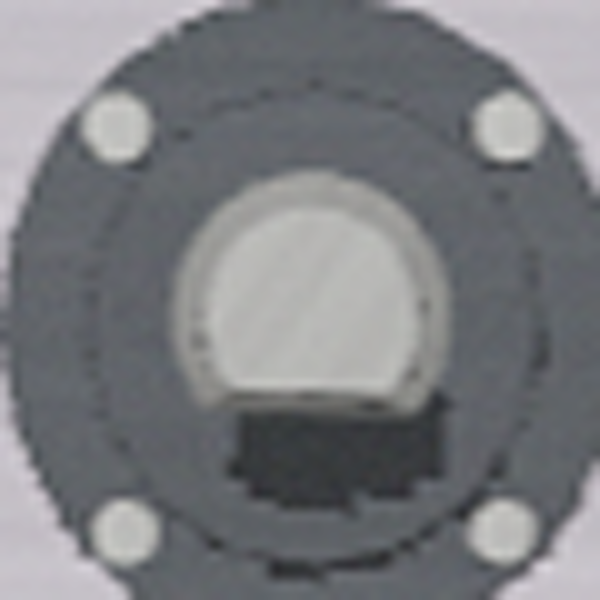

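Crop: the flat now faces straight down the image towards the front, with its chord at row ~390, parallel to the bolt line. I'll check this numerically and plan the pulley approach.

Run:
```python
from h import *
d=dict(np.load('w1.npz')); g=cv2.GaussianBlur(d['pixels'].max(-1).astype(float),(0,0),.7)
u0,v0=312,94
pts=[]
for u in range(304,323):
    col=g[98:112,u]; below=np.where(col<130)[0]
    i=below[0]; t=(col[i-1]-130)/(col[i-1]-col[i]); pts.append((u,98+i-1+t))
pts=np.array(pts);print(pts[:,1].round(2))
m=pts[4:-4];W=np.array([onz(d,u,v,.166) for u,v in m]);k=np.polyfit(W[:,0]*-.1274+W[:,1]*.9918,W[:,0]*.9918+W[:,1]*.1274,1);print('chord err deg',np.degrees(np.arctan(k[0])))
# mark
P=d['pixels'].max(-1); ys,xs=np.where(P[110:160,290:340]<55);
k=(np.abs(xs+290-312)<12)&(ys+110>130);print(k.sum(), (xs[k]+290).mean() if k.any() else 0,(ys[k]+110).mean() if k.any() else 0)
if k.any(): mk=onz(d,(xs[k]+290).mean(),(ys[k]+110).mean(),.085);sh=np.array([.6208,-.1122,.085]);dd=sh-mk;print(mk,np.degrees(np.arctan2(dd[1],dd[0])))
# pulley look pose: above pulley
print(plan([.44,.37,.26]))
p=np.array([.4845,.3725]);sc=np.array([.4605,.389]);print(np.degrees(np.arctan2(*(sc-p)[::-1])))
```

```text
[102.81 102.77 102.81 102.88 102.97 103.06 103.11 103.03 102.88 102.86
 102.94 103.05 103.1  103.12 103.13 103.18 103.27 103.33 103.44]
chord err deg 0.576155050377751
49 312.59183673469386 141.30612244897958
[ 0.57838072 -0.117675    0.085     ] 7.3544357788266765
(array([-0.049, -0.627, -0.003]), array([0., 0., 0.]))
145.49147701233153
```

Emit:
apply_moves(
  claw=[1,1,1,1,1],
  travel=[
    [0.053,-0.582,0],
    [0.053,-0.582,0],
    [0.053,-0.582,0],
    [0.053,-0.582,0],
    [0.053,-0.582,0],
  ],
  turn=[
    [0,0,0],
    [0,0,0],
    [0,0,0],
    [0,0,0],
    [0,0,0],
  ],
)

```text
t: 7.38
tcp_pos: [0.5346, 0.0879, 0.2559]
tool_rot: [0.998, 0.064, -0.001, -0.0]
force: [2.5, -0.6, -0.1]
finger_gap: 0.996
gripper_force: 0.0
```

Emit:
apply_moves(
  claw=[1,1,1,1,1],
  travel=[
    [0.03,-0.322,0],
    [0.03,-0.322,0],
    [0.03,-0.322,0],
    [0.03,-0.322,0],
    [0.03,-0.322,0],
  ],
  turn=[
    [0,0,0],
    [0,0,0],
    [0,0,0],
    [0,0,0],
    [0,0,0],
  ],
)

```text
t: 7.8
tcp_pos: [0.5269, 0.2968, 0.2556]
tool_rot: [0.998, 0.064, -0.001, 0.0]
force: [1.0, -0.3, 0.6]
finger_gap: 1.001
gripper_force: 0.0
```

Emit:
apply_moves(
  claw=[1,1,1,1,1],
  travel=[
    [0.006,-0.064,0],
    [0.006,-0.064,0],
    [0.006,-0.064,0],
    [0.006,-0.064,0],
    [0.006,-0.064,0],
  ],
  turn=[
    [0,0,-0.19],
    [0,0,-0.19],
    [0,0,-0.19],
    [0,0,-0.19],
    [0,0,-0.19],
  ],
)

```text
t: 8.22
tcp_pos: [0.5252, 0.3469, 0.2551]
tool_rot: [0.934, 0.358, -0.002, -0.0]
force: [0.3, 0.8, 0.1]
finger_gap: 0.998
gripper_force: 0.0
```

Emit:
apply_moves(
  claw=[1,1,1,1,1],
  travel=[
    [0,0,0],
    [0,0,0],
    [0,0,0],
    [0,0,0],
    [0,0,0],
  ],
  turn=[
    [0,0,-0.19],
    [0,0,-0.19],
    [0,0,-0.19],
    [0,0,-0.19],
    [0,0,-0.19],
  ],
)

```text
t: 8.63
tcp_pos: [0.5255, 0.3461, 0.2552]
tool_rot: [0.788, 0.616, -0.001, -0.0]
force: [0.3, 0.4, 0.2]
finger_gap: 1.002
gripper_force: 0.0
```

Emit:
apply_moves(
  claw=[1,1,1,1,1],
  travel=[
    [0,0,0],
    [0,0,0],
    [0,0,0],
    [0,0,0],
    [0,0,0],
  ],
  turn=[
    [0,0,-0.19],
    [0,0,-0.19],
    [0,0,-0.19],
    [0,0,-0.19],
    [0,0,-0.19],
  ],
)

```text
t: 9.05
tcp_pos: [0.5255, 0.3461, 0.2552]
tool_rot: [0.572, 0.821, -0.001, -0.001]
force: [0.0, -0.5, 0.4]
finger_gap: 0.997
gripper_force: 0.0
```

Emit:
apply_moves(
  claw=[1,1,1,1,1],
  travel=[
    [0,0,0],
    [0,0,0],
    [0,0,0],
    [0,0,0],
    [0,0,0],
  ],
  turn=[
    [0,0,-0.19],
    [0,0,-0.19],
    [0,0,-0.19],
    [0,0,-0.19],
    [0,0,-0.19],
  ],
)

```text
t: 9.47
tcp_pos: [0.5255, 0.3461, 0.2552]
tool_rot: [0.305, 0.952, -0.001, -0.001]
force: [-0.2, -0.4, 0.1]
finger_gap: 0.999
gripper_force: 0.0
```

Run:
```python
from h import *
s=manip.sense();R=Ro.from_quat(s['tool_rot']).as_matrix();print(s['tcp_pos'],s['q'],np.degrees(np.arctan2(R[1,0],R[0,0])))
d=snap('wrist');np.savez('w2.npz',**d);save(d['pixels'],'w2.png'); print(proj(d,[.4845,.3725,.038]))
```

```text
[0.52551731 0.34609046 0.25522882] [ 4.04948433e-01  5.10083342e-01  1.39236688e+00  2.16625742e-04
  1.24227332e+00 -5.46062390e-01] 144.48475093020622
[313.21756728 125.70646778]
```

View pics/w2.png

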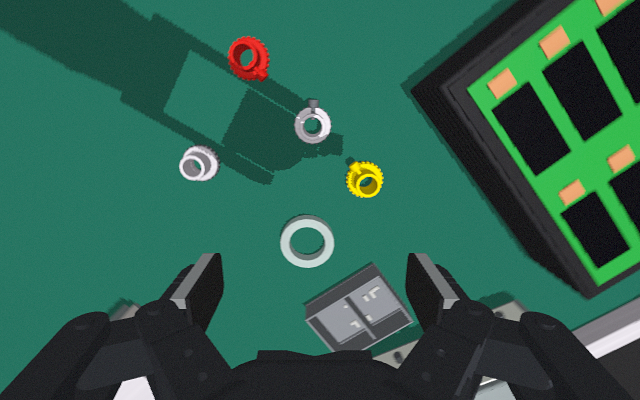

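Wrist view: the target is at (313,125) with its screw straight up the image at (313,103). The idler is at (199,163), and yellow at (364,180) is clear of the finger line.

Run:
```python
from h import *
d=dict(np.load('w2.npz')); px=d['pixels'].astype(int)
P=cloud(d); ok=d['depth']>0
near=np.zeros(ok.shape,bool);near[95:150,285:342]=True
for lo,hi in((.034,.042),(.008,.016)):
    m=near&ok&(P[...,2]>lo)&(P[...,2]<hi); print(m.sum(),P[m].mean(0),cv2.minEnclosingCircle(P[m][:,:2].astype(np.float32)))
# bore hole / hub ring by colour: bright gray
V=px.max(-1);S=V-px.min(-1)
m=near&(V>140)&(S<30); cs,_=cv2.findContours(m.astype(np.uint8),cv2.RETR_CCOMP,cv2.CHAIN_APPROX_NONE)
for c in cs:
    if len(c)>15:
        (u,v),r=cv2.minEnclosingCircle(c);print('ctr',len(c),u,v,r,onz(d,u,v,.038)[:2],onz(d,u,v,.012)[:2])
k=near&(V<110)&(S<35); k[118:]=False; ys,xs=np.where(k);print(len(xs),xs.mean(),ys.mean(),ys.min(),ys.max());
for z in(.025,.031):print(onz(d,xs.mean(),ys.mean(),z)[:2])
g=[(v,np.where(k[v])[0].min(),np.where(k[v])[0].max()) for v in range(95,118) if k[v].any()];print(g)
```

```text
258 [0.48503316 0.37118322 0.03788895] ((0.4851747751235962, 0.37135544419288635), 0.014929361641407013)
524 [0.48446722 0.37199707 0.01176653] ((0.485330194234848, 0.37135186791419983), 0.02318718098104)
ctr 115 312.36187744140625 124.53314971923828 18.280475616455078 [0.48289665 0.37246556] [0.48423123 0.37124228]
ctr 57 312.0 126.61904907226562 10.805846214294434 [0.48452198 0.37080355] [0.48597389 0.36946028]
70 310.77142857142854 106.04285714285714 99 115
[0.46573104 0.38237114]
[0.46570982 0.38248432]
[(99, np.int64(308), np.int64(315)), (100, np.int64(308), np.int64(318)), (101, np.int64(308), np.int64(318)), (102, np.int64(308), np.int64(318)), (103, np.int64(308), np.int64(318)), (104, np.int64(308), np.int64(318)), (105, np.int64(308), np.int64(318)), (106, np.int64(307), np.int64(318)), (107, np.int64(304), np.int64(317)), (108, np.int64(303), np.int64(322)), (109, np.int64(302), np.int64(302)), (110, np.int64(300), np.int64(301)), (111, np.int64(299), np.int64(325)), (112, np.int64(311), np.int64(314)), (113, np.int64(298), np.int64(314)), (114, np.int64(296), np.int64(297)), (115, np.int64(296), np.int64(328))]
```

Run:
```python
from h import *
d=dict(np.load('w2.npz')); c=np.array([.4851,.3713])
for z in(.025,.031):
    q=onz(d,313,102.5,z)[:2]; print(q,np.linalg.norm(q-c),np.degrees(np.arctan2(*(q-c)[::-1])))
a=np.arctan2(*(onz(d,313,102.5,.029)[:2]-c)[::-1]); print(plan([*c,.13],down(a)),np.degrees(a))
```

```text
[0.46405597 0.38669643] 0.026074919956049616 143.80969725018622
[0.46406168 0.38674006] 0.026096104162751804 143.72498968322242
(array([ 0.0591, -0.0031,  0.1567]), array([-0.0008, -0.0006,  0.0047])) 143.75321025164877
```

Emit:
apply_moves(
  claw=[1,1,1,1,1],
  travel=[
    [0.059,-0.003,0.04],
    [0.059,-0.003,0.09],
    [0.059,-0.003,0.13],
    [0.059,-0.003,0.157],
    [0.059,-0.003,0.157],
  ],
  turn=[
    [0,0,0.0047],
    [0,0,0.0047],
    [0,0,0.0047],
    [0,0,0.0047],
    [0,0,0.0047],
  ],
)

```text
t: 9.93
tcp_pos: [0.4814, 0.3698, 0.1251]
tool_rot: [0.315, 0.949, -0.005, -0.005]
force: [-0.6, -0.0, -0.9]
finger_gap: 1.005
gripper_force: 0.0
```

Emit:
apply_moves(
  claw=[1,1,1,1],
  travel=[
    [0,0,0.03],
    [0,0,0.05],
    [0,0,0.05],
    [0,0,0.05],
  ],
  turn=[
    [0,0,0],
    [0,0,0],
    [0,0,0],
    [0,0,0],
  ],
)

```text
t: 10.27
tcp_pos: [0.4862, 0.3714, 0.092]
tool_rot: [0.315, 0.949, -0.0, -0.0]
force: [-0.2, -0.2, 0.3]
finger_gap: 1.002
gripper_force: 0.0
```

Run:
```python
from h import *
s=manip.sense();print(s['tcp_pos'],s['force'],plan([.4851,.3713,.014],down(np.radians(143.75))))
```

```text
[0.4861776  0.37138966 0.09200936] [-0.16114331 -0.21965514  0.31489118] (array([ 0.001 , -0.0008,  0.0975]), array([-0.0002, -0.0001, -0.003 ]))
```

Emit:
apply_moves(
  claw=[1,1,1,1,1],
  travel=[
    [0.001,-0.0008,0.03],
    [0.001,-0.0008,0.06],
    [0.001,-0.0008,0.085],
    [0.001,-0.0008,0.097],
    [0.001,-0.0008,0.097],
  ],
  turn=[
    [0,0,-0.003],
    [0,0,-0.003],
    [0,0,-0.003],
    [0,0,-0.003],
    [0,0,-0.003],
  ],
)

```text
t: 10.68
tcp_pos: [0.4846, 0.371, 0.0139]
tool_rot: [0.311, 0.95, -0.001, -0.001]
force: [-0.3, 1.0, -0.0]
finger_gap: 1.003
gripper_force: 0.0
```

Emit:
apply_moves(
  claw=[-1,-1,-1,-1,-1],
  travel=[
    [0,0,0],
    [0,0,0],
    [0,0,0],
    [0,0,0],
    [0,0,0],
  ],
  turn=[
    [0,0,0],
    [0,0,0],
    [0,0,0],
    [0,0,0],
    [0,0,0],
  ],
  newtons=45,
)

```text
t: 11.1
tcp_pos: [0.4856, 0.3716, 0.0161]
tool_rot: [0.311, 0.951, 0.001, 0.001]
force: [1.2, 0.2, 1.3]
finger_gap: 0.327
gripper_force: 44.7
```

Emit:
apply_moves(
  claw=[-1,-1,-1],
  travel=[
    [0,0,0],
    [0,0,0],
    [0,0,0],
  ],
  turn=[
    [0,0,0],
    [0,0,0],
    [0,0,0],
  ],
)

```text
t: 11.35
tcp_pos: [0.4856, 0.3716, 0.016]
tool_rot: [0.311, 0.951, 0.001, 0.001]
force: [-1.5, -0.2, 4.9]
finger_gap: 0.327
gripper_force: 45.3
```

Run:
```python
from h import *
s=manip.sense();print(s['tcp_pos'],s['force'],s['ft_torque'],s['finger_gap'],s['gripper_force'],plan([.4851,.3713,.014],down(np.radians(143.75))))
```

```text
[0.48557318 0.37158261 0.01603103] [-1.50131649 -0.16947438  4.9246197 ] [-0.01049305  0.0529011  -0.01760054] 0.3270812311259786 45.34324172458582 (array([ 0.0003, -0.0006,  0.0025]), array([0.0007, 0.0003, 0.0003]))
```

Emit:
apply_moves(
  claw=[-1,-1,-1,-1,-1],
  travel=[
    [0,0,-0.01],
    [0,0,-0.05],
    [0,0,-0.1],
    [0,0,-0.15],
    [0,0,-0.2],
  ],
  turn=[
    [0,0,0],
    [0,0,0],
    [0,0,0],
    [0,0,0],
    [0,0,0],
  ],
)

```text
t: 11.77
tcp_pos: [0.4838, 0.3706, 0.176]
tool_rot: [0.311, 0.951, -0.001, -0.001]
force: [0.3, 0.6, -1.8]
finger_gap: 0.326
gripper_force: 44.7
```

Emit:
apply_moves(
  claw=[-1,-1,-1,-1,-1],
  travel=[
    [0,0,-0.05],
    [0,0,-0.1],
    [0,0,-0.1],
    [0,0,-0.1],
    [0,0,-0.1],
  ],
  turn=[
    [0,0,-0.03],
    [0,0,-0.06],
    [0,0,-0.09],
    [0,0,-0.12],
    [0,0,-0.15],
  ],
)

```text
t: 12.18
tcp_pos: [0.4844, 0.3709, 0.2561]
tool_rot: [0.078, 0.997, 0.0, 0.001]
force: [0.6, 0.7, -1.1]
finger_gap: 0.328
gripper_force: 44.8
```

Emit:
apply_moves(
  claw=[-1,-1,-1,-1,-1],
  travel=[
    [0,0,0],
    [0,0,0],
    [0,0,0],
    [0,0,0],
    [0,0,0],
  ],
  turn=[
    [0,0,-0.03],
    [0,0,-0.06],
    [0,0,-0.092],
    [0,0,-0.092],
    [0,0,-0.092],
  ],
)

```text
t: 12.6
tcp_pos: [0.4843, 0.3708, 0.2546]
tool_rot: [-0.063, 0.998, -0.0, -0.0]
force: [0.0, -0.0, -1.1]
finger_gap: 0.325
gripper_force: 44.8
```

Run:
```python
from h import *
s=manip.sense();R=Ro.from_quat(s['tool_rot']);T=s['tcp_pos'];print(T,s['q'],s['finger_gap'],s['gripper_force'])
d=snap('wrist');np.savez('w3.npz',**d);save(d['pixels'],'w3.png')
L=R.inv().apply(cloud(d).reshape(-1,3)-T); ok=(d['depth']>0).ravel()&(np.abs(L[:,:2])<.045).all(1)&(L[:,2]>-.03)&(L[:,2]<.03)
L=L[ok];col=d['pixels'].reshape(-1,3)[ok].astype(int)
print(len(L),np.histogram(L[:,2],12))
np.savez('L.npz',L=L,col=col)
print(plan([.6208,-.112,T[2]],down(YF+np.pi)))
```

```text
[0.4842874  0.37082797 0.25455769] [ 4.70494617e-01  4.82655142e-01  1.44508409e+00 -1.90806018e-05
  1.21479675e+00 -1.22640178e+00] 0.3251257170347574 44.8046266088204
7835 (array([ 391,  605, 1726,  813, 1100,  707,  427,  300,  699,  710,  233,
        124]), array([-0.02999499, -0.02619886, -0.02240273, -0.0186066 , -0.01481047,
       -0.01101434, -0.00721821, -0.00342208,  0.00037405,  0.00417018,
        0.00796631,  0.01176244,  0.01555857]))
(array([-9.320e-02, -6.203e-01,  1.000e-04]), array([-0.0001, -0.0002, -0.0005]))
```

View pics/w3.png

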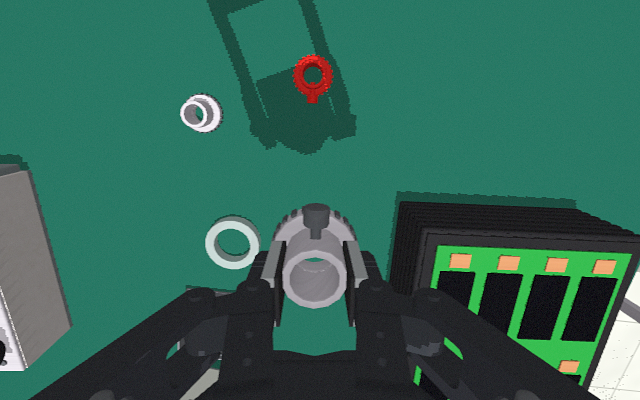

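The wrist view shows the pulley held level, with the screw towards the camera at (316,220) and the hub ring at about (315,278). Next I'll measure its centre in the tool frame.

Run:
```python
from h import *
D=np.load('L.npz');L,col=D['L'],D['col']
V=col.max(1)
k=(abs(L[:,2]+.022)<.0025)&(V>90);print(k.sum(),L[k].mean(0),cv2.minEnclosingCircle(L[k][:,:2].astype(np.float32)))
d=dict(np.load('w3.npz'));px=d['pixels'].astype(int);V=px.max(-1);S=V-px.min(-1)
s=manip.sense();R=Ro.from_quat(s['tool_rot']);T=s['tcp_pos']
W=cloud(d);l=R.inv().apply((W-T).reshape(-1,3)).reshape(W.shape)
m=(V>165)&(S<25);m[:235]=0;m[312:]=0;m[:,:280]=0;m[:,350:]=0
m2=m&(abs(l[...,2]+.022)<.004)
print(m2.sum(),l[m2].mean(0),np.percentile(l[m2],[1,99],axis=0),cv2.minEnclosingCircle(l[m2][:,:2].astype(np.float32)))
# screw
n=(V<75)&(S<30);n[:205]=0;n[238:]=0;n[:,:295]=0;n[:,335:]=0;ys,xs=np.where(n);print('screw',xs.mean(),ys.mean());q=l[n];q=q[q[:,0]<.04];print(np.median(q,0),np.percentile(q,[5,95],axis=0))
```

```text
1741 [ 0.00215439 -0.00053058 -0.0217144 ] ((0.007162603549659252, 0.00233635026961565), 0.02480008639395237)
1082 [ 0.00151406 -0.00053782 -0.02195798] [[-0.0130513  -0.01386312 -0.02334514]
 [ 0.01468708  0.01274899 -0.02068958]] ((0.0004061437211930752, -0.00042938822298310697), 0.015002289786934853)
screw 314.8821138211382 212.17073170731706
[ 0.0301     -0.00025146 -0.0111588 ] [[ 0.01952092 -0.00672836 -0.01368995]
 [ 0.03077101  0.00551903  0.00830655]]
```

Emit:
apply_moves(
  claw=[-1,-1,-1,-1,-1],
  travel=[
    [-0.0932,-0.6203,0],
    [-0.0932,-0.6203,0],
    [-0.0932,-0.6203,0],
    [-0.0932,-0.6203,0],
    [-0.0932,-0.6203,0],
  ],
  turn=[
    [0,0,0],
    [0,0,0],
    [0,0,0],
    [0,0,0],
    [0,0,0],
  ],
)

```text
t: 13.07
tcp_pos: [0.5419, 0.1691, 0.2548]
tool_rot: [-0.064, 0.998, -0.0, -0.0]
force: [1.3, -0.2, -2.0]
finger_gap: 0.33
gripper_force: 45.0
```

Run:
```python
from h import *
s=manip.sense();T=s['tcp_pos'];print(T,plan([.6208,-.112,.25],down(YF+np.pi)))
```

```text
[0.54188858 0.16911522 0.25476453] (array([-0.0532, -0.3611,  0.006 ]), array([-0.    , -0.    , -0.0001]))
```

Emit:
apply_moves(
  claw=[-1,-1,-1,-1,-1],
  travel=[
    [-0.053,-0.36,0.006],
    [-0.053,-0.36,0.006],
    [-0.053,-0.36,0.006],
    [-0.053,-0.36,0.006],
    [-0.053,-0.36,0.006],
  ],
  turn=[
    [0,0,0],
    [0,0,0],
    [0,0,0],
    [0,0,0],
    [0,0,0],
  ],
)

```text
t: 13.48
tcp_pos: [0.5985, -0.0318, 0.2513]
tool_rot: [-0.063, 0.998, 0.0, -0.0]
force: [0.9, 1.1, -1.0]
finger_gap: 0.323
gripper_force: 45.0
```

Emit:
apply_moves(
  claw=[-1,-1,-1,-1,-1],
  travel=[
    [-0.0145,-0.098,0.006],
    [-0.0145,-0.098,0.006],
    [-0.0145,-0.098,0.006],
    [-0.0145,-0.098,0.006],
    [-0.0145,-0.098,0.006],
  ],
  turn=[
    [0,0,0],
    [0,0,0],
    [0,0,0],
    [0,0,0],
    [0,0,0],
  ],
)

```text
t: 13.9
tcp_pos: [0.6194, -0.1058, 0.246]
tool_rot: [-0.063, 0.998, 0.001, -0.001]
force: [-0.1, 0.7, -1.6]
finger_gap: 0.327
gripper_force: 45.1
```

Run:
```python
from h import *
s=manip.sense();T=s['tcp_pos'];print(T,s['force'],plan([.6208,-.112,.188],down(YF+np.pi)))
```

```text
[ 0.61936567 -0.10576664  0.24601231] [-0.1071421   0.66850547 -1.61880065] (array([-0.0009, -0.0081,  0.0725]), array([ 0.0004, -0.0004, -0.0003]))
```

Emit:
apply_moves(
  claw=[-1,-1,-1,-1,-1],
  travel=[
    [-0.001,-0.008,0],
    [-0.001,-0.008,0.03],
    [-0.001,-0.008,0.06],
    [-0.001,-0.008,0.07],
    [-0.001,-0.008,0.07],
  ],
  turn=[
    [0,0,0],
    [0,0,0],
    [0,0,0],
    [0,0,0],
    [0,0,0],
  ],
)

```text
t: 14.32
tcp_pos: [0.6196, -0.1105, 0.188]
tool_rot: [-0.065, 0.998, 0.001, -0.003]
force: [-0.2, -1.0, -1.7]
finger_gap: 0.325
gripper_force: 45.0
```

Emit:
apply_moves(
  claw=[-1,-1,-1],
  travel=[
    [0,0,0],
    [0,0,0],
    [0,0,0],
  ],
  turn=[
    [0,0,0],
    [0,0,0],
    [0,0,0],
  ],
)

```text
t: 14.57
tcp_pos: [0.6227, -0.1123, 0.1921]
tool_rot: [-0.065, 0.998, -0.001, 0.001]
force: [-0.4, -0.2, -1.7]
finger_gap: 0.326
gripper_force: 45.0
```

Run:
```python
from h import *
s=manip.sense();T=s['tcp_pos'];print(T,s['force'],s['ft_torque'],plan([.621,-.112,.188],down(YF+np.pi)))
d=snap('wrist');c=d['pixels'][180:340,215:415];sc=snap('scene');u,v=proj(sc,[.62,-.112,.17]);u,v=int(u),int(v);e=sc['pixels'][v-40:v+40,u-50:u+50]
save(np.hstack([cv2.resize(c,(400,320)),cv2.resize(e,(400,320),interpolation=cv2.INTER_CUBIC)]),'w4.png')
```

```text
[ 0.62267362 -0.11231693  0.19212922] [-0.42324362 -0.18898825 -1.65008883] [-0.00730944  0.00980044 -0.02342531] (array([0.002 , 0.0007, 0.0052]), array([-0.0005,  0.0009,  0.0004]))
```

View pics/w4.png

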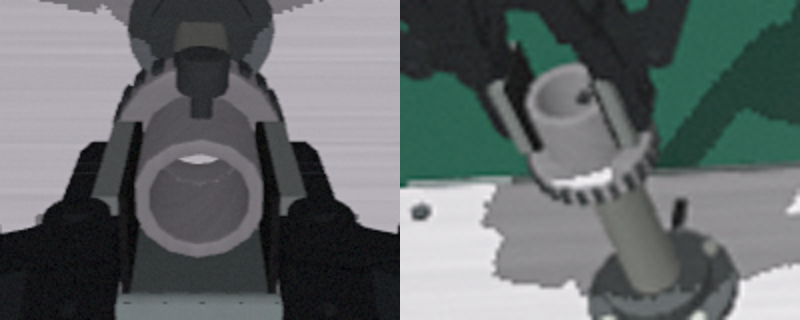

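The crop shows the pulley just above the shaft, with the screw over the flat. I'll correct and settle.

Emit:
apply_moves(
  claw=[-1,-1,-1,-1,-1],
  travel=[
    [0.002,0.0005,0.004],
    [0.002,0.0005,0.004],
    [0.002,0.0005,0.004],
    [0.002,0.0005,0.004],
    [0.002,0.0005,0.004],
  ],
  turn=[
    [0,0,0],
    [0,0,0],
    [0,0,0],
    [0,0,0],
    [0,0,0],
  ],
)

```text
t: 15.08
tcp_pos: [0.62, -0.1122, 0.1873]
tool_rot: [-0.064, 0.998, -0.0, 0.0]
force: [-0.2, -0.2, -0.9]
finger_gap: 0.324
gripper_force: 45.1
```

Run:
```python
from h import *
s=manip.sense();T=s['tcp_pos'];print(T,s['force'],plan([.6211,-.112,.188],down(YF+np.pi)))
```

```text
[ 0.61996824 -0.11216552  0.18725559] [-0.24829981 -0.18062258 -0.90839412] (array([-0.0014,  0.    , -0.0009]), array([-0.    ,  0.    ,  0.0002]))
```

Emit:
apply_moves(
  claw=[-1,-1,-1,-1,-1],
  travel=[
    [-0.001,0,0],
    [-0.001,0,0.005],
    [-0.001,0,0.01],
    [-0.001,0,0.014],
    [-0.001,0,0.018],
  ],
  turn=[
    [0,0,0],
    [0,0,0],
    [0,0,0],
    [0,0,0],
    [0,0,0],
  ],
)

```text
t: 15.5
tcp_pos: [0.6205, -0.1119, 0.1721]
tool_rot: [-0.064, 0.998, 0.0, -0.0]
force: [-0.5, 0.5, -1.6]
finger_gap: 0.328
gripper_force: 45.1
```

Emit:
apply_moves(
  claw=[-1,-1,-1,-1,-1],
  travel=[
    [0,0,0.005],
    [0,0,0.01],
    [0,0,0.015],
    [0,0,0.02],
    [0,0,0.024],
  ],
  turn=[
    [0,0,0],
    [0,0,0],
    [0,0,0],
    [0,0,0],
    [0,0,0],
  ],
)

```text
t: 15.92
tcp_pos: [0.6206, -0.1119, 0.153]
tool_rot: [-0.064, 0.998, 0.0, -0.0]
force: [-0.3, 0.7, -1.4]
finger_gap: 0.324
gripper_force: 45.1
```

Emit:
apply_moves(
  claw=[-1,-1,-1,-1],
  travel=[
    [0,0,0.005],
    [0,0,0.01],
    [0,0,0.015],
    [0,0,0.015],
  ],
  turn=[
    [0,0,0],
    [0,0,0],
    [0,0,0],
    [0,0,0],
  ],
)

```text
t: 16.25
tcp_pos: [0.6201, -0.1118, 0.1406]
tool_rot: [-0.064, 0.998, 0.0, -0.001]
force: [-0.2, -0.4, -1.8]
finger_gap: 0.323
gripper_force: 45.1
```

Emit:
apply_moves(
  claw=[-1,-1,-1,-1,-1],
  travel=[
    [0,0,0.005],
    [0,0,0.01],
    [0,0,0.015],
    [0,0,0.019],
    [0,0,0.021],
  ],
  turn=[
    [0,0,0],
    [0,0,0],
    [0,0,0],
    [0,0,0],
    [0,0,0],
  ],
)

```text
t: 16.67
tcp_pos: [0.6204, -0.1118, 0.1241]
tool_rot: [-0.064, 0.998, 0.0, -0.0]
force: [0.0, 0.4, -0.3]
finger_gap: 0.324
gripper_force: 45.1
```

Emit:
apply_moves(
  claw=[-1,-1,-1,-1,-1],
  travel=[
    [0,0,0],
    [0,0,0],
    [0,0,0],
    [0,0,0],
    [0,0,0],
  ],
  turn=[
    [0,0,0],
    [0,0,0],
    [0,0,0],
    [0,0,0],
    [0,0,0],
  ],
)

```text
t: 17.08
tcp_pos: [0.6209, -0.112, 0.1251]
tool_rot: [-0.064, 0.998, -0.0, 0.0]
force: [0.2, -0.1, -0.9]
finger_gap: 0.327
gripper_force: 45.1
```

Run:
```python
from h import *
s=manip.sense();T=s['tcp_pos'];print(T,s['force'],s['ft_torque'],plan([.6208,-.112,.123],down(YF+np.pi)))
sc=snap('scene');u,v=proj(sc,[.62,-.112,.12]);u,v=int(u),int(v);e=sc['pixels'][v-40:v+40,u-50:u+50]
save(cv2.resize(e,(800,600),interpolation=cv2.INTER_CUBIC),'f.png')
W=cloud(sc);R=Ro.from_quat(s['tool_rot']);l=W-np.array([.6208,-.112,0]);m=(sc['depth']>0)&(np.hypot(l[...,0],l[...,1])<.0235)&(np.hypot(l[...,0],l[...,1])>.016)&(W[...,2]>.1)
z=np.sort(W[m][:,2]);print(np.histogram(z,np.arange(.1,.16,.004)))
t=snap('top');P=cloud(t)[t['depth']>0];q=P-C;X=q@F;Y=q@N;k=(abs(P[:,2]-.076)<.005)&(X<-.121)&(X>-.23)&(abs(Y)<.13);print(np.percentile(X[k],[0,2,50]))
```

```text
[ 0.62090596 -0.11202367  0.12507296] [ 0.20174381 -0.13352222 -0.87832666] [ 0.0272161   0.07185297 -0.00989952] (array([0.0001, 0.    , 0.0026]), array([-0.0001,  0.0001,  0.0003]))
(array([64,  0, 10, 30, 75, 87,  8, 15, 19, 15, 27, 24, 20, 16]), array([0.1  , 0.104, 0.108, 0.112, 0.116, 0.12 , 0.124, 0.128, 0.132,
       0.136, 0.14 , 0.144, 0.148, 0.152, 0.156]))
[-0.13016859 -0.12998256 -0.12571931]
```

View pics/f.png

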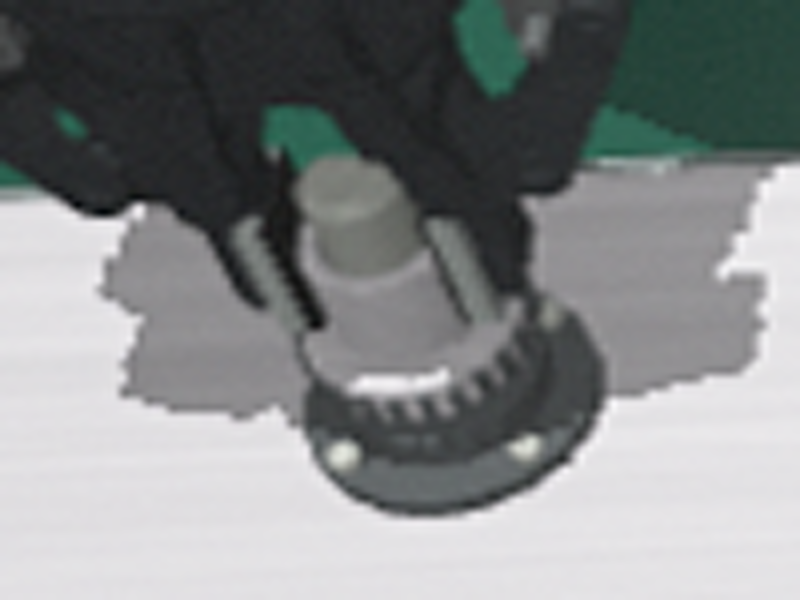

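The final view shows the pulley down over the shaft and still gripped, about 8 mm clear of the bearing. I'll lower it 2 mm and let it settle.

Emit:
apply_moves(
  claw=[-1,-1,-1,-1,-1],
  travel=[
    [0,0,0.0024],
    [0,0,0.0024],
    [0,0,0.0024],
    [0,0,0.0024],
    [0,0,0.0024],
  ],
  turn=[
    [0,0,0],
    [0,0,0],
    [0,0,0],
    [0,0,0],
    [0,0,0],
  ],
)

```text
t: 17.6
tcp_pos: [0.6208, -0.112, 0.1229]
tool_rot: [-0.064, 0.998, 0.0, -0.0]
force: [-0.7, -1.0, -1.1]
finger_gap: 0.328
gripper_force: 45.1
```

Emit:
apply_moves(
  claw=[-1,-1,-1,-1,-1],
  travel=[
    [0,0,0],
    [0,0,0],
    [0,0,0],
    [0,0,0],
    [0,0,0],
  ],
  turn=[
    [0,0,0],
    [0,0,0],
    [0,0,0],
    [0,0,0],
    [0,0,0],
  ],
)

```text
t: 18.02
tcp_pos: [0.6208, -0.112, 0.1229]
tool_rot: [-0.064, 0.998, 0.0, 0.0]
force: [0.4, -0.3, -2.3]
finger_gap: 0.327
gripper_force: 45.0
```

```bash
python3 -c "
from station import manip
print(manip.sign_off())"
```

```text
the job is handed in; nothing more can be done
None
```

I handed the job in at about 18 s: the drawer is shut, the flat faces the front to within about 1°, and the screw pulley is held over the shaft, screw at the flat, about 6 mm clear of the bearing; the verdict was not shown.

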